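# Hang the slotted pot template on its peg

## Task

Lift the blue pot-shaping template out of its wooden drying block and hang it by its slot on the red-headed peg of the aluminium upright: slide the slot sideways over the peg and let the template down until the peg sits fully home in the closed end of the slot, then let go so that it hangs straight and still. The peg was clamped by hand at a height nobody has measured, so feel for it gently and never force it. Leave the pots, jar and bowl around it alone.

Things in the scene. Friction and masses are not known exactly. Their poses are not given: they have to be found in the camera images.
- template: blue aluminium plate, 8 mm thick (its x), 110 mm wide (y -55..55), 130 mm high (z 0..130), 270 g give or take 25 %, upright (z up) with a 26 mm wide neck and a wooden grip on top. Origin: middle of its bottom edge. Centre of mass under the slot's leg (y = 0), about 70 mm up. At the start it stands in the block's groove, on the groove floor
- grip (a point): centre of the light wooden grip of the template: 16 mm (x, pinch it here) by 30 mm (y) by 42 mm (z), 171 mm above the template's bottom edge; axes as the template's
- slot_mouth (a point): mouth of the slot: y = 55, mid-height z = 87 mm in the template's frame, mid thickness. The slot is 10 mm high (z 82..92), open at the +y edge (y = 55) and runs in to a closed wall at y = -6. Below the mouth a lip (z 66..82, its flat top level with the slot's floor) sticks out 25 mm past the upper jaw, to y = 80. Axes as the template's
- slot_end (a point): middle of the closed upper end of the slot's leg: y = 0, z = 107 mm in the template's frame, mid thickness. At its inner end the slot turns up into this leg, 12 mm wide (y -6..6), which ends at z = 107. The peg belongs here: it then carries the template. Axes as the template's
- rack: fixed aluminium upright, 40 mm wide, top 168 mm above the table, on a dark steel base 130 x 120 x 12 mm. Origin: centre of the base's underside. Its front face (at x = 0) looks along its +x, away from the robot, and carries the peg. The peg is rigid, clamped fast in the groove: never press the template on peg or rack with more than 16 N
- rack_mark (a point): on the rack at x = 16, y = 0, z = 142 mm: middle of the bare shank, if the peg sits mid-range. The real peg axis is at z = 128 to 156 and NOT measured. Peg along +x: black clamp plate x 0..4 (26 wide, 22 high), shank 8 mm in diameter x 4..28, red head 18 mm in diameter x 28..34: wider than the slot, so the slot only goes on from the side. Axes as the rack's
- block: fixed wooden drying block 70 x 100 x 32 mm with an 11 mm wide groove along its y, open at both ends, its floor 10 mm above the table. Origin at the centre of the underside
- brush_pot: white pot with brushes, 72 mm wide, 150 mm high, loose; origin under its centre; leave alone
- glaze_jar: amber jar with a white lid, 60 mm wide, 85 mm high, loose; origin under its centre; leave alone
- bowl: blue bowl, 96 mm wide, 50 mm high, loose; origin under its centre; leave alone
Mind the look-alikes: they are no part of the job. There is more than one size of the rack; the job needs the largest.

How it is judged:
By the outcome, as a careful person would: the job done as asked, in the order asked, and still so for the second after the job is handed in, with the robot touching nothing.
It also fails if it takes over 56 s, if anything falls off the work surface, if the arm or the gripper's body presses on something with over 40 N, if the wrist force passes 120 N, or if a joint passes its speed limit or range.

## Robot

A 6-joint arm with a two-finger parallel gripper is mounted at the origin on the work surface. World frame = base frame: x ahead of the robot, y to its left, z up, the work surface at z = 0. Lengths are in mm, angles in rad, forces in N, time in s.
With the tool pointing down it reaches from about 350 to 975 mm from the base axis. Payload 7.1 kg.
Tool frame: the origin (TCP) lies at the very end of the fingers, on their centre line; the grasp point (between the pads) lies 19 mm behind it (ctrl.tcp_to_grasp is the distance from the TCP to the grasp point, in mm); z points along the fingers, x is the direction in which the jaws open and shut, and the axes are right-handed (so a half turn about z gives the same grasp; the last joint's range is limited). The gripper opens to 88 mm and grips with 3 to 60 N. Pads are 20 mm wide; open, the fingers measure 115 mm over their backs; the gripper's body (75 mm by 178 mm) begins 61 mm behind the grasp point.
Start: joints at [-1.149, 0.423, 1.63, -0, 1.089, -0.019], TCP at [266.679, -565.232, 222.675] pointing down, gripper open.
Joint ranges: [-3, 3], [-0.9, 2.11], [0.09, 2.58], [-1.31, 4.45], [0.11, 2.69], [-2.54, 2.54]. Speed limits (rad/s): [2.39, 2.39, 3.01, 3.14, 3.14, 3.14].

## Interface

Orientations are given as a rotation vector (axis times angle).
In Python, from workcell import get_obs, viewer, ctrl, masks_of gives the robot as it stands. The module is installed in compiled form; this text tells all that it offers.
- The arm moves only by the shell command python3 -m inch 'ROWS'. ROWS is JSON, a list of rows, each an object of numbers: "tx", "ty", "tz": the shift along the tool's x, y, z in cm; "ax", "ay", "az": the turn, a rotation vector about the tool's x, y, z in degrees; "jaw": the opening, from 0 (shut) to 1 (fully open). In form: [{"tx": .., "ty": .., "tz": .., "ax": .., "ay": .., "az": .., "jaw": ..}, ...]. A call has 1 to 12 rows; each row shifts and turns the commanded pose from where the row before left it, along the tool's axes as they then stand; what a row does not reach is not made up. A row lasts 1/8 s, in which the tool goes at most 62.5 mm and 10.7 degrees, less where a joint would pass 70% of its speed; a pose out of reach is approached as far as the arm can. A call is refused whole if a number of a shift passes 6.25 or a number of a turn 10.7, either way. A call with a gripper value outside its range is refused whole. The fingers move at their own pace and stop on an object; the grip force is fixed at half the most. Time passes only in rows, so rows that do not move let the fingers close. It gives the time, the measured TCP pose, the force and the opening at its end, in the units of the state.
- get_obs(): the state, without advancing time (a new reading comes with each control period).
- viewer.get_image(name): name is "side" or "top" or "wrist"; returns (picture, depth): 400x640x3 uint8, red, green, blue; 400x640 float32, mm along the optical axis (not along the pixel's ray), 0 where there is no reading.
- viewer.get_calibration(name): a dict with "fx", "fy", "cx", "cy" (pixels), "rvec" (rotation vector, rad) and "tvec" (3), from world to camera coordinates, as OpenCV has them. Camera axes: x right, y down, z forward; pixel columns grow to the right and rows downward; lengths in mm; the calibration is good to about 2 mm. The wrist camera is an equidistant fisheye: a pixel r from the principal point sees the ray r / f radians off the axis. A picture is of the moment at which its call begins: read the wrist's pose just before it. get_calibration takes no time and is no camera call; for the wrist camera it gives the pose at the moment of the call.
- ctrl.close_job(): hands the job in, once; it reports no verdict.
Trained networks look in the newest picture that a camera, given by its name, has taken for a name from the list of things; names that differ only in an ending like _2 or _b are one class to them, and where a whole thing is asked for, a point or a joint stands for the part that bears it (a point fixed in the world has none). Each returns a list of dicts, best first, with "score" (0 to 1); they miss things now and then, are a little off and sometimes report something else, mostly with a low value. They report only what shows in the picture. A call takes as long as a camera call. They do not tell look-alikes from the thing itself.
- masks_of(camera, thing): "pixels" (400x640 bool, what is visible of it) and "location" ([column, row] in pixels, amid what is visible of it).
The state is a dict: "t": time; "qpos": joint angles; "qvel": joint speeds; "joint_torque": joint torques, N m; "ee_pos": TCP position; "orientation": TCP orientation; "ft_force": force on the tool from outside, world axes, zero at the start; "moment": the same for the moment, N m; "width": finger opening in mm.
Only numpy, scipy, OpenCV 4.12 (cv2) and the standard library are available. Lean on these libraries where they do the work, as an engineer would, in place of code of your own. Each camera call takes 0.05 s, during which the arm holds its last target. There are 200 camera calls.

## Working session

There is one attempt and no reset: what is moved stays moved. The work goes in short steps, Python scripts to look and compute and a shell command to move; the robot and the scene stay as the last step left them, time stands still between calls to the robot, and variables do not carry over. Pictures are saved under pics/ and viewed, about 8 in all and at most 12, crops included, and the job is handed in when it is done.

```bash
mkdir -p pics
cat > h.py <<'E'
import numpy as np,cv2
from workcell import get_obs,viewer,ctrl,masks_of
def snap(cam,fn=None):
    im,d=viewer.get_image(cam)
    if fn: cv2.imwrite('pics/'+fn,im[:,:,::-1])
    return im,d
def cal(cam):
    c=viewer.get_calibration(cam);R=cv2.Rodrigues(np.array(c['rvec'],float))[0];return c,R,np.array(c['tvec'],float).ravel()
def pts(cam,d,mask=None):
    c,R,t=cal(cam);v,u=np.nonzero((d>0) if mask is None else (mask&(d>0)));z=d[v,u]
    P=np.c_[(u-c['cx'])/c['fx']*z,(v-c['cy'])/c['fy']*z,z]
    return (P-t)@R,u,v
def proj(cam,X):
    c,R,t=cal(cam);p=np.atleast_2d(X)@R.T+t
    return np.c_[c['fx']*p[:,0]/p[:,2]+c['cx'],c['fy']*p[:,1]/p[:,2]+c['cy']]
E
python3 - <<'E'
from h import *
ims=[]
for c in('side','top'):
    im,d=snap(c,c+'1.png');np.save(c+'1.npy',d)
    for n in('template','grip','rack','block','brush_pot','glaze_jar','bowl'):
        for m in masks_of(c,n)[:4]:
            P,u,v=pts(c,d,m['pixels'])
            if len(P):print(c,n,round(m['score'],2),np.round(m['location']),np.round(np.median(P,0)),np.round(np.percentile(P,2,0)),np.round(np.percentile(P,98,0)),len(P))
    ims.append(im)
print(get_obs())
E
```

```text
side template 0.9 [400. 132.] [ 518. -261.  104.] [ 513. -380.    2.] [ 583. -198.  201.] 1044
side grip 0.74 [398. 130.] [ 518. -260.  105.] [ 513. -321.   29.] [ 529. -196.  201.] 1011
side grip 0.68 [267. 278.] [554. 241.  13.] [510. 176.   7.] [644. 287. 169.] 3217
side rack 0.96 [212. 339.] [577. 407.   9.] [545. 356.   4.] [638. 443. 117.] 1820
side rack 0.91 [267. 280.] [554. 241.  13.] [510. 174.   5.] [642. 290. 169.] 3271
side rack 0.74 [356. 301.] [384. 187.   9.] [349. 145.   3.] [442. 221. 116.] 1634
side rack 0.25 [402. 159.] [ 501. -245.   28.] [ 483. -316.    0.] [ 556. -221.   34.] 597
side block 0.69 [404. 161.] [ 501. -244.   28.] [ 483. -316.    0.] [ 553. -221.   34.] 592
side brush_pot 0.81 [274. 175.] [716.   6.  72.] [693. -33.   3.] [757.  29. 148.] 1225
side glaze_jar 0.87 [397. 241.] [376.  13.  63.] [352. -25.   8.] [404.  26.  87.] 920
side bowl 0.7 [316. 138.] [ 744. -207.   31.] [ 690. -237.    0.] [ 779. -147.   52.] 837
top template 0.89 [463. 210.] [ 520. -262.  144.] [ 512. -321.   45.] [ 526. -210.  203.] 293
top grip 0.92 [463. 208.] [ 520. -261. 
[... 604 characters left out ...]
.  83.] [357. -32.  30.] [409.  19.  88.] 548
{'t': 0.8, 'qpos': array([-1.14902685e+00,  4.23020823e-01,  1.62990381e+00,  5.50298021e-06,
        1.08861860e+00, -1.90057296e-02]), 'qvel': array([-0.00097157, -0.00030414, -0.0012382 ,  0.00087423,  0.00030444,
       -0.00176667]), 'joint_torque': array([ 1.59896361e-03, -5.44496405e+01, -2.74029779e+01,  6.45451318e-02,
        1.68791326e-02,  1.11115929e-05]), 'ee_pos': array([ 266.66481807, -565.23753129,  222.72303578]), 'orientation': array([ 2.65331386e+00, -1.68207738e+00,  6.89864007e-05]), 'ft_force': array([0.16580221, 0.14125804, 0.65782445]), 'moment': array([-0.00390476,  0.01343602,  0.04558459]), 'width': 87.80075372973373}
```

View pics/side1.png

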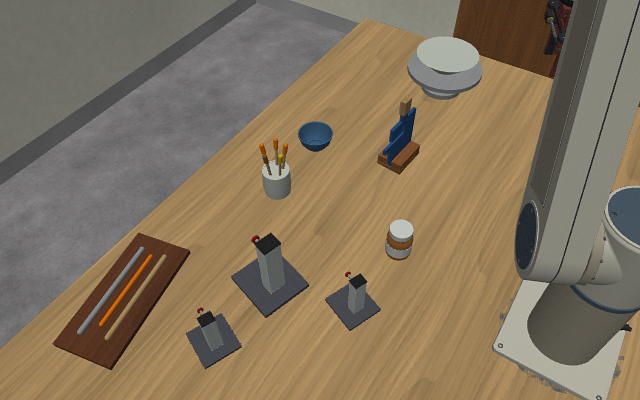

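View pics/top1.png

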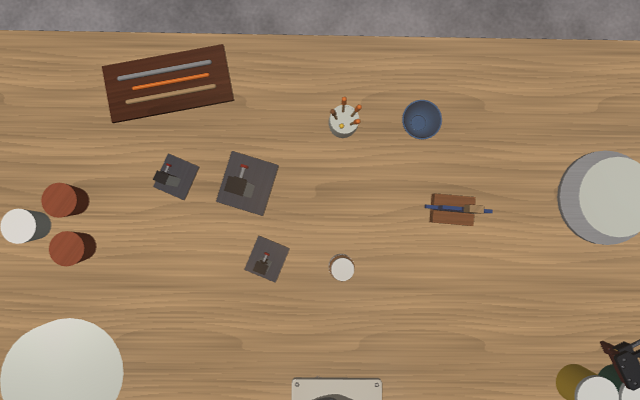

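The template is at side (400,132). Three racks are candidates: the large one at side (267,280) / top (249,186), whose top is at z ≈ 168, and two small ones at side (212,339) and (356,301) with tops ≈ 117. I choose the large one.

Run:
```python
from h import *
A=[]
for c in('side','top'):
    im=cv2.imread(f'pics/{c}1.png');d=np.load(c+'1.npy');hsv=cv2.cvtColor(im,cv2.COLOR_BGR2HSV)
    P,u,v=pts(c,d);H=hsv[v,u]
    near=lambda x,y,r:np.hypot(P[:,0]-x,P[:,1]-y)<r
    b=near(573,220,110)&(P[:,2]>6)&(P[:,2]<18)
    print(c,'base',cv2.minAreaRect(P[b,:2].astype(np.float32)))
    k=near(573,220,110)&(P[:,2]>162)&(P[:,2]<176)
    print('top',cv2.minAreaRect(P[k,:2].astype(np.float32)),P[k].mean(0).round(1),k.sum())
    r=near(573,220,110)&(P[:,2]>90)&(H[:,1]>120)&((H[:,0]<8)|(H[:,0]>172))&(H[:,2]>60)
    print('red',r.sum(),P[r].mean(0).round(1),P[r].min(0).round(1),P[r].max(0).round(1),(u[r].mean(),v[r].mean()))
    bl=near(520,-262,110)&(P[:,2]>36)&(H[:,0]>100)&(H[:,0]<125)&(H[:,1]>100)
    Q=P[bl];vx,vy,x0,y0=cv2.fitLine(Q[:,:2].astype(np.float32),cv2.DIST_HUBER,0,.01,.01).ravel()
    s=(Q[:,:2]-[x0,y0])@[vx,vy];print('blue',len(Q),(vx,vy,x0,y0),np.degrees(np.arctan2(vy,vx)),'s',np.percentile(s,[0,1,50,99,100]).round(1),'z',Q[:,2].min().round(),Q[:,2].max().round())
    for a in range(30,150,10):
        w=(Q[:,2]>a)&(Q[:,2]<=a+10)
        if w.sum()>2:print(a,w.sum(),Q[w].min(0).round(),Q[w].max(0).round())
    g=near(520,-262,110)&(P[:,2]>155);print('grip',g.sum(),P[g].mean(0).round(1),P[g].min(0).round(1),P[g].max(0).round(1))
    w=near(520,-262,110)&(P[:,2]>25)&(P[:,2]<40)&(H[:,0]<25);print('block',cv2.minAreaRect(P[w,:2].astype(np.float32)))
    if c=='side':A=[cv2.resize(im[90:180,365:455],(480,480),interpolation=3),cv2.resize(im[225:325,220:320],(480,480),interpolation=3)]
cv2.imwrite('pics/crop.png',np.hstack(A)[:, :960][:, ::1] if 0 else cv2.resize(np.hstack(A),(800,400)))
```

```text
side base ((582.8359375, 241.30715942382812), (156.08047485351562, 132.7090301513672), 74.5587158203125)
top ((563.9854125976562, 229.16525268554688), (42.102378845214844, 36.72848129272461), 73.97743225097656) [562.6 230.1 167.4] 322
red 34 [607.8 217.3 135.8] [603.9 207.5 127.6] [612.9 224.7 141.1] (np.float64(254.7058823529412), np.float64(238.2058823529412))
blue 757 (np.float32(0.0800454), np.float32(0.99679124), np.float32(518.08655), np.float32(-264.49)) 85.40882 s [-63.4 -59.8   4.9  72.   75. ] z 36.0 157.0
30 25 [ 512. -323.   36.] [ 525. -217.   40.]
40 54 [ 513. -324.   40.] [ 527. -217.   50.]
50 55 [ 513. -324.   50.] [ 527. -213.   59.]
60 54 [ 512. -322.   60.] [ 525. -213.   70.]
70 67 [ 512. -324.   70.] [ 530. -193.   80.]
80 88 [ 513. -324.   80.] [ 531. -192.   90.]
90 79 [ 513. -326.   90.] [ 529. -190.  100.]
100 49 [ 512. -322.  100.] [ 526. -216.  110.]
110 67 [ 513. -326.  110.] [ 526. -216.  120.]
120 69 [ 513. -325.  120.] [ 528. -214.  130.]
130 95 [ 513. -328.  131.] [ 527. -214.  140.]
140 45 [ 514. -321.  140.] [ 527. -218.  150.]
grip 196 [ 518.8 -266
[... 362 characters left out ...]
1483764648438) [562.5 225.6 166.9] 304
red 21 [607.3 212.  137. ] [603.5 205.4 124.5] [611.3 218.9 140.5] (np.float64(243.95238095238096), np.float64(165.71428571428572))
blue 115 (np.float32(0.08296356), np.float32(0.9965526), np.float32(520.71747), np.float32(-247.88817)) 85.241066 s [-81.  -80.4   9.7  51.2  51.7] z 88.0 145.0
80 8 [ 521. -215.   88.] [ 527. -199.   90.]
90 26 [ 521. -222.   90.] [ 527. -196.   96.]
130 47 [ 512. -329.  135.] [ 525. -222.  140.]
140 34 [ 512. -327.  140.] [ 525. -222.  145.]
grip 154 [ 519.  -271.1  194.4] [ 511.7 -289.2  159.2] [ 526.6 -260.   204.4]
block ((519.01904296875, -276.7320556640625), (102.45789337158203, 69.83926391601562), 85.43960571289062)
```

View pics/crop.png

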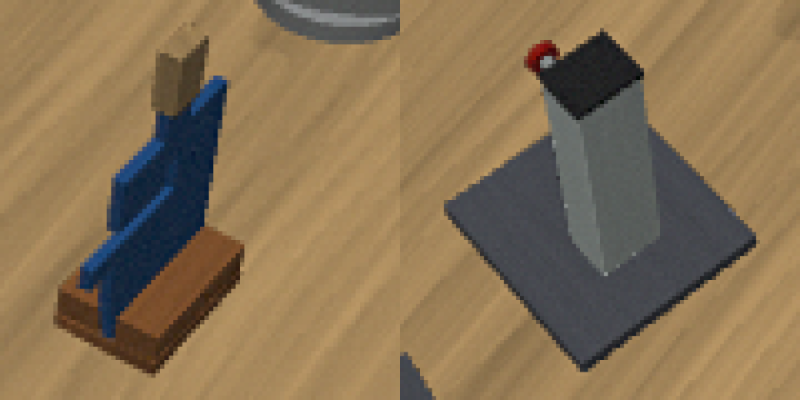

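The left crop shows the template: the lip and slot mouth point along world +y (lower left, about (85,280)), and the wooden grip is at (180,75). The right crop confirms the tall rack, with its red-headed peg at (540,55) on the face away from the robot. Template yaw is ≈ −4.7° with the grip near (519,−270). Rack yaw is ≈ −16.3°.

```bash
cat >> h.py <<'E'
from scipy.spatial.transform import Rotation as Ro
def plan(x,y,z,yaw,n=1):
    "total tool-frame shift (cm) after turning, and az (deg); yaw = world angle of tool x"
    o=get_obs();R=Ro.from_rotvec(o['orientation']).as_matrix()
    a=np.degrees(np.arctan2(R[1,0],R[0,0]));c,s=np.cos(np.radians(yaw)),np.sin(np.radians(yaw))
    T=np.array([[c,s,0],[s,-c,0],[0,0,-1]]);D=T.T@(np.array([x,y,z])-o['ee_pos'])/10
    print('t',round(o['t'],2),'pos',o['ee_pos'].round(1),'yaw',a.round(2),'tilt',R[:,2].round(3),'F',o['ft_force'].round(2),'M',o['moment'].round(3),'w',round(o['width'],1),'| az',-(yaw-a).round(2),'txyz',(D/n).round(3))
E
python3 -m inch '[{"az":-10},{"az":-10},{"az":-10},{"az":-10},{"az":-10},{"az":-10,"tz":-2},{}]'; python3 -c "
from h import *
plan(519,-270.5,245,-4.7,9)"
```

```text
t 0.8 pos [ 266.7 -565.2  222.7] yaw -64.75 tilt [ 0. -0. -1.] F [0.17 0.14 0.66] M [-0.004  0.013  0.046] w 87.8 | az -60.05 txyz [ 2.526 -3.494 -0.248]$[0]: bad value
```

```bash
python3 -m inch '[{"tx":0,"ty":0,"tz":0,"ax":0,"ay":0,"az":-10,"jaw":1},{"tx":0,"ty":0,"tz":0,"ax":0,"ay":0,"az":-10,"jaw":1},{"tx":0,"ty":0,"tz":0,"ax":0,"ay":0,"az":-10,"jaw":1},{"tx":0,"ty":0,"tz":0,"ax":0,"ay":0,"az":-10,"jaw":1},{"tx":0,"ty":0,"tz":0,"ax":0,"ay":0,"az":-10,"jaw":1},{"tx":0,"ty":0,"tz":-2,"ax":0,"ay":0,"az":-10,"jaw":1},{"tx":0,"ty":0,"tz":0,"ax":0,"ay":0,"az":0,"jaw":1}]'; python3 -c "
from h import *
plan(519,-270.5,245,-4.7,9)"
```

```text
t: 1.68
ee_pos: [267.1, -566.1, 244.0]
orientation: [3.136, -0.132, 0.002]
ft_force: [0.6, 0.3, -0.5]
width: 87.7
t 1.68 pos [ 267.1 -566.1  244. ] yaw -4.84 tilt [ 0.001 -0.003 -1.   ] F [ 0.63  0.29 -0.52] M [-0.026 -0.092 -0.028] w 87.7 | az -0.14 txyz [ 2.521 -3.503 -0.011]
```

```bash
python3 -m inch '[{"tx":2.5,"ty":-3.5,"tz":0,"ax":0,"ay":0,"az":0,"jaw":1},{"tx":2.5,"ty":-3.5,"tz":0,"ax":0,"ay":0,"az":0,"jaw":1},{"tx":2.5,"ty":-3.5,"tz":0,"ax":0,"ay":0,"az":0,"jaw":1},{"tx":2.5,"ty":-3.5,"tz":0,"ax":0,"ay":0,"az":0,"jaw":1},{"tx":2.5,"ty":-3.5,"tz":0,"ax":0,"ay":0,"az":0,"jaw":1},{"tx":2.5,"ty":-3.5,"tz":0,"ax":0,"ay":0,"az":0,"jaw":1},{"tx":2.5,"ty":-3.5,"tz":0,"ax":0,"ay":0,"az":0,"jaw":1},{"tx":2.5,"ty":-3.5,"tz":0,"ax":0,"ay":0,"az":0,"jaw":1},{"tx":2.5,"ty":-3.5,"tz":0,"ax":0,"ay":0,"az":0,"jaw":1},{"tx":0,"ty":0,"tz":0,"ax":0,"ay":0,"az":0,"jaw":1},{"tx":0,"ty":0,"tz":0,"ax":0,"ay":0,"az":0,"jaw":1}]'
python3 - <<'E'
from h import *
plan(519,-270.5,245,-4.7)
c,R,t=cal('wrist');print(c, 'cam pos',-R.T@t)
im,d=snap('wrist','w1.png');np.save('w1.npy',d)
E
```

```text
t: 3.05
ee_pos: [516.5, -270.0, 242.1]
orientation: [-3.139, 0.132, 0.001]
ft_force: [-0.2, 0.5, -0.3]
width: 87.7
t 3.05 pos [ 516.5 -270.   242.1] yaw -4.83 tilt [-0.001  0.    -1.   ] F [-0.22  0.5  -0.28] M [-0.025 -0.033 -0.021] w 87.7 | az -0.13 txyz [ 0.257  0.028 -0.286]
{'fx': 309.70691628693146, 'fy': 309.70691628693146, 'cx': 317.0146109221946, 'cy': 197.37927770875945, 'rvec': array([-2.83156817,  0.11914614,  0.02024387]), 'tvec': array([-536.61890935, -258.8005938 ,  344.6863288 ])} cam pos [ 523.23181014 -186.93843761  406.23731966]
```

View pics/w1.png

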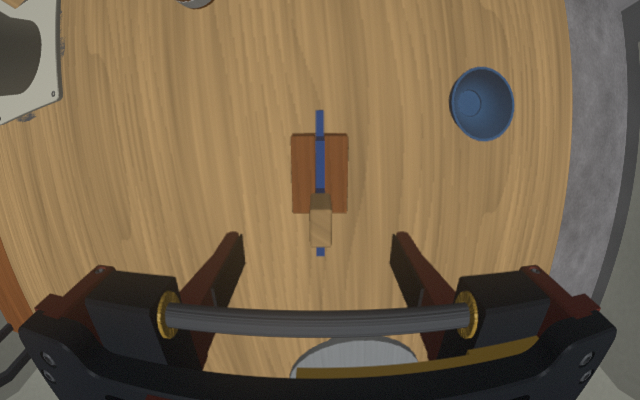

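Wrist picture: the grip is at (320,220) between the fingers at 240 and 393, with the plate and lip going up the image to (320,110). The gripper is nearly centred; the next step refines it.

```bash
cat >> h.py <<'E'
def wpts(d,sel):
    c,R,t=cal('wrist');v,u=np.nonzero(sel&(d>0));z=d[v,u]
    a=(u-c['cx'])/c['fx'];b=(v-c['cy'])/c['fy'];r=np.hypot(a,b)+1e-9;k=np.tan(r)/r
    return (np.c_[a*k*z,b*k*z,z]-t)@R,u,v
def wproj(X):
    c,R,t=cal('wrist');p=np.atleast_2d(X)@R.T+t;h=np.hypot(p[:,0],p[:,1])+1e-9;th=np.arctan2(h,p[:,2])
    return np.c_[c['cx']+c['fx']*th*p[:,0]/h,c['cy']+c['fy']*th*p[:,1]/h]
E
python3 - <<'E'
from h import *
im=cv2.imread('pics/w1.png');d=np.load('w1.npy');h=cv2.cvtColor(im,cv2.COLOR_BGR2HSV)
s=np.zeros(d.shape,bool);s[95:260,285:355]=1
P,u,v=wpts(d,s);H=h[v,u]
g=P[:,2]>196;G=P[g];print('griptop',g.sum(),G.mean(0),G.min(0),G.max(0),cv2.minAreaRect(G[:,:2].astype(np.float32)))
b=(H[:,0]>100)&(H[:,0]<125)&(H[:,1]>100)&(P[:,2]>60);B=P[b]
l=cv2.fitLine(B[:,:2].astype(np.float32),cv2.DIST_HUBER,0,.01,.01).ravel();print('blue',b.sum(),l,np.degrees(np.arctan2(l[1],l[0])),B.min(0),B.max(0))
for z0,z1 in((80,100),(130,146)):
    k=B[(B[:,2]>z0)&(B[:,2]<z1)];print(z0,len(k),k.min(0).round(1) if len(k) else '',k.max(0).round(1) if len(k) else '',np.median(k,0))
w=(P[:,2]>25)&(P[:,2]<38);print('block',cv2.minAreaRect(P[w,:2].astype(np.float32)))
plan(519,-270.5,168,-4.7,4)
E
```

```text
griptop 913 [ 517.98634568 -273.32654251  203.69984727] [ 509.21750799 -290.74156663  196.0874465 ] [ 526.49192062 -259.085287    206.36283612] ((517.9586791992188, -274.925537109375), (30.913496017456055, 15.3182373046875), 85.0096664428711)
blue 573 [ 8.0959506e-02  9.9671739e-01  5.2087537e+02 -2.3924303e+02] 85.35628 [ 510.80138747 -328.80713962   92.26315687] [ 526.89401089 -196.3530545   144.71436053]
80 150 [ 519.9 -221.1   92.3] [ 526.9 -196.4   96. ] [ 523.39212891 -208.61935865   94.14729609]
130 423 [ 510.8 -328.8  140. ] [ 525.  -220.5  144.7] [ 519.96404549 -243.83691977  142.18908593]
block ((517.9449462890625, -276.9722595214844), (100.46723937988281, 70.19835662841797), 85.1340103149414)
t 3.1 pos [ 516.3 -270.4  242.3] yaw -4.86 tilt [-0.001  0.    -1.   ] F [-0.18 -1.44  0.08] M [-0.086 -0.001 -0.001] w 87.5 | az -0.16 txyz [ 0.068 -0.004  1.857]
```

```bash
python3 -m inch '[{"tx":0.2,"ty":0.45,"tz":0,"ax":0,"ay":0,"az":0,"jaw":1},{"tx":0,"ty":0,"tz":1.8,"ax":0,"ay":0,"az":0,"jaw":1},{"tx":0,"ty":0,"tz":1.9,"ax":0,"ay":0,"az":0,"jaw":1},{"tx":0,"ty":0,"tz":1.9,"ax":0,"ay":0,"az":0,"jaw":1},{"tx":0,"ty":0,"tz":1.8,"ax":0,"ay":0,"az":0,"jaw":1},{"tx":0,"ty":0,"tz":0,"ax":0,"ay":0,"az":0,"jaw":0.4},{"tx":0,"ty":0,"tz":0,"ax":0,"ay":0,"az":0,"jaw":0.4}]'; python3 -c "
from h import *
plan(518,-275,168,-4.8)"
```

```text
t: 3.98
ee_pos: [518.8, -274.8, 168.8]
orientation: [3.139, -0.13, 0.001]
ft_force: [0.5, 0.2, -1.3]
width: 71.1
t 3.98 pos [ 518.8 -274.8  168.8] yaw -4.76 tilt [ 0. -0. -1.] F [ 0.49  0.23 -1.29] M [-0.052 -0.063  0.005] w 71.1 | az 0.04 txyz [-0.076  0.024  0.084]
```

```bash
python3 -m inch '[{"tx":-0.07,"ty":0,"tz":0,"ax":0,"ay":0,"az":0,"jaw":0},{"tx":0,"ty":0,"tz":0,"ax":0,"ay":0,"az":0,"jaw":0},{"tx":0,"ty":0,"tz":0,"ax":0,"ay":0,"az":0,"jaw":0},{"tx":0,"ty":0,"tz":0,"ax":0,"ay":0,"az":0,"jaw":0},{"tx":0,"ty":0,"tz":0,"ax":0,"ay":0,"az":0,"jaw":0},{"tx":0,"ty":0,"tz":0,"ax":0,"ay":0,"az":0,"jaw":0},{"tx":0,"ty":0,"tz":0,"ax":0,"ay":0,"az":0,"jaw":0}]'; python3 -c "
from h import *
plan(518,-275,168,-4.8)"
```

```text
t: 4.85
ee_pos: [517.8, -274.5, 168.7]
orientation: [-3.139, 0.13, 0.0]
ft_force: [1.0, -0.0, 1.3]
width: 15.5
t 4.85 pos [ 517.8 -274.5  168.7] yaw -4.74 tilt [-0.  0. -1.] F [ 0.96 -0.04  1.3 ] M [-0.048  0.022  0.005] w 15.5 | az 0.06 txyz [0.02  0.048 0.068]
```

```bash
python3 -m inch '[{"tx":0,"ty":0,"tz":-0.5,"ax":0,"ay":0,"az":0,"jaw":0},{"tx":0,"ty":0,"tz":-1,"ax":0,"ay":0,"az":0,"jaw":0},{"tx":0,"ty":0,"tz":-1.5,"ax":0,"ay":0,"az":0,"jaw":0},{"tx":0,"ty":0,"tz":-2,"ax":0,"ay":0,"az":0,"jaw":0},{"tx":0,"ty":0,"tz":-2,"ax":0,"ay":0,"az":0,"jaw":0},{"tx":0,"ty":0,"tz":-2,"ax":0,"ay":0,"az":0,"jaw":0},{"tx":0,"ty":0,"tz":-1,"ax":0,"ay":0,"az":0,"jaw":0},{"tx":0,"ty":0,"tz":0,"ax":0,"ay":0,"az":3.8,"jaw":0},{"tx":0,"ty":0,"tz":0,"ax":0,"ay":0,"az":3.8,"jaw":0},{"tx":0,"ty":0,"tz":0,"ax":0,"ay":0,"az":3.9,"jaw":0},{"tx":0,"ty":0,"tz":0,"ax":0,"ay":0,"az":0,"jaw":0}]'; python3 -c "
from h import *
plan(559,104,270,-16.3,11)"
```

```text
t: 6.22
ee_pos: [517.7, -274.4, 268.8]
orientation: [-3.11, 0.443, 0.0]
ft_force: [0.1, 0.5, -2.4]
width: 16.1
t 6.22 pos [ 517.7 -274.4  268.8] yaw -16.21 tilt [-0.  0. -1.] F [ 0.07  0.55 -2.41] M [-0.002 -0.014  0.055] w 16.1 | az 0.09 txyz [-0.605 -3.407 -0.011]
```

```bash
python3 -m inch '[{"tx":-0.3,"ty":-1.7,"tz":0,"ax":0,"ay":0,"az":0,"jaw":0},{"tx":-0.6,"ty":-3.4,"tz":0,"ax":0,"ay":0,"az":0,"jaw":0},{"tx":-0.6,"ty":-3.4,"tz":0,"ax":0,"ay":0,"az":0,"jaw":0},{"tx":-0.6,"ty":-3.4,"tz":0,"ax":0,"ay":0,"az":0,"jaw":0},{"tx":-0.6,"ty":-3.4,"tz":0,"ax":0,"ay":0,"az":0,"jaw":0},{"tx":-0.6,"ty":-3.4,"tz":0,"ax":0,"ay":0,"az":0,"jaw":0},{"tx":-0.6,"ty":-3.4,"tz":0,"ax":0,"ay":0,"az":0,"jaw":0},{"tx":-0.6,"ty":-3.4,"tz":0,"ax":0,"ay":0,"az":0,"jaw":0},{"tx":-0.6,"ty":-3.4,"tz":0,"ax":0,"ay":0,"az":0,"jaw":0},{"tx":-0.6,"ty":-3.4,"tz":0,"ax":0,"ay":0,"az":0,"jaw":0},{"tx":-0.6,"ty":-3.4,"tz":0,"ax":0,"ay":0,"az":0,"jaw":0},{"tx":-0.3,"ty":-1.7,"tz":0,"ax":0,"ay":0,"az":0,"jaw":0}]'; python3 -m inch '[{"tx":0,"ty":0,"tz":0,"ax":0,"ay":0,"az":0,"jaw":0},{"tx":0,"ty":0,"tz":0,"ax":0,"ay":0,"az":0,"jaw":0},{"tx":0,"ty":0,"tz":0,"ax":0,"ay":0,"az":0,"jaw":0}]'
python3 - <<'E'
from h import *
plan(559,104,270,-16.3)
im,d=snap('wrist','w2.png');np.save('w2.npy',d)
cv2.imwrite('pics/w2c.png',cv2.resize(im[20:300,200:460,::-1],None,fx=2.1,fy=2.1,interpolation=3))
H=cv2.cvtColor(im,cv2.COLOR_RGB2HSV)
s=np.zeros(d.shape,bool);s[0:260,150:500]=1
P,u,v=wpts(d,s);h=H[v,u]
near=np.hypot(P[:,0]-575,P[:,1]-220)<80
k=near&(P[:,2]>160)&(P[:,2]<178);print('top',k.sum(),P[k].mean(0),cv2.minAreaRect(P[k,:2].astype(np.float32)))
r=near&(P[:,2]>100)&(h[:,1]>130)&((h[:,0]<8)|(h[:,0]>172));Q=P[r];print('red',len(Q),Q.mean(0),Q.min(0),Q.max(0),u[r].mean(),v[r].mean(),u[r].min(),u[r].max(),v[r].min(),v[r].max())
b=(h[:,0]>100)&(h[:,0]<125)&(h[:,1]>110)&(P[:,2]>80)&(P[:,1]<200);B=P[b];print('blue',b.sum(),B.min(0),B.max(0),u[b].min(),u[b].max(),v[b].min(),v[b].max())
l=cv2.fitLine(B[:,:2].astype(np.float32),cv2.DIST_HUBER,0,.01,.01).ravel();print(l,np.degrees(np.arctan2(l[1],l[0])))
E
```

```text
t: 7.72
ee_pos: [558.6, 105.2, 268.7]
orientation: [-3.111, 0.44, 0.0]
ft_force: [0.0, -0.4, -2.9]
width: 15.7
t: 8.1
ee_pos: [559.0, 102.0, 268.7]
orientation: [3.11, -0.446, -0.0]
ft_force: [0.4, -0.6, -1.8]
width: 15.6
t 8.1 pos [559.  102.  268.7] yaw -16.31 tilt [-0. -0. -1.] F [ 0.39 -0.61 -1.79] M [-0.042 -0.085 -0.031] w 15.6 | az -0.01 txyz [-0.06  -0.19  -0.131]
top 1860 [561.72113234 226.33255777 170.06948253] ((561.462646484375, 226.6170654296875), (41.5362548828125, 33.19207763671875), 73.71839904785156)
red 103 [606.53359909 212.72251342 140.69115196] [602.2816099  205.11542803 134.86301575] [610.77221828 220.87868148 143.33886569] 333.13592233009706 63.87378640776699 330 336 56 72
blue 1005 [559.25165477 113.79585413 192.5326412 ] [583.93137142 179.26058254 244.37393563] 312 322 107 212
[2.8065431e-01 9.5980889e-01 5.7108203e+02 1.4446097e+02] 73.70074
```

View pics/w2c.png

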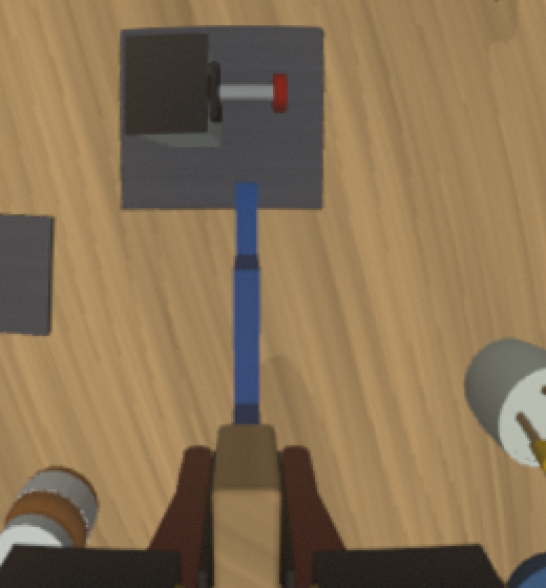

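The wrist crop shows the template plate (column 247) in line with the bare shank between the clamp plate (215) and the red head (280), with row 92 as the peg axis. In the rack frame the plate is at x ≈ 16, the peg is about 120 mm ahead of the template's centre, and the peg height is roughly 132. I lower it so the lip passes under the peg.

```bash
python3 -m inch '[{"tx":0,"ty":0,"tz":1,"ax":0,"ay":0,"az":0,"jaw":0},{"tx":0,"ty":0,"tz":2,"ax":0,"ay":0,"az":0,"jaw":0},{"tx":0,"ty":0,"tz":2,"ax":0,"ay":0,"az":0,"jaw":0},{"tx":0,"ty":0,"tz":1.5,"ax":0,"ay":0,"az":0,"jaw":0},{"tx":0,"ty":0,"tz":0.7,"ax":0,"ay":0,"az":0,"jaw":0},{"tx":0,"ty":0,"tz":0,"ax":0,"ay":0,"az":0,"jaw":0},{"tx":0,"ty":0,"tz":0,"ax":0,"ay":0,"az":0,"jaw":0}]'
python3 - <<'E'
from h import *
plan(573,150,197,-16.3)
im,d=snap('wrist');
H=cv2.cvtColor(im,cv2.COLOR_RGB2HSV)
s=np.zeros(d.shape,bool);s[0:300,150:500]=1
P,u,v=wpts(d,s);h=H[v,u]
ex=np.array([.9598,-.2807,0]);ey=np.array([.2807,.9598,0])
near=np.hypot(P[:,0]-575,P[:,1]-220)<80
for n,k in(('top',near&(P[:,2]>160)&(P[:,2]<178)),('red',near&(P[:,2]>100)&(h[:,1]>130)&((h[:,0]<8)|(h[:,0]>172))),('shank',near&(P[:,2]>115)&(P[:,2]<160)&(abs(P@ex-507.4)<8)&(abs(P@ey-374.8)<15)),('blue',(h[:,0]>100)&(h[:,0]<125)&(h[:,1]>110)&(P[:,2]>80)&(P[:,2]<190)&(P@ey<350))):
    Q=P[k];E=np.c_[Q@ex,Q@ey,Q[:,2]];print(n,len(Q),E.mean(0).round(1),np.percentile(E,3,axis=0).round(1),np.percentile(E,97,axis=0).round(1))
    if n=='blue':
        k=E[E[:,2]<135];print('lip',len(k),k.mean(0).round(1),k.max(0).round(1))
E
```

```text
t: 9.02
ee_pos: [559.6, 103.1, 197.3]
orientation: [-3.11, 0.444, -0.002]
ft_force: [0.2, -0.4, -3.3]
width: 15.5
t 9.03 pos [559.6 103.1 197.3] yaw -16.24 tilt [ 0.001  0.    -1.   ] F [ 0.16 -0.35 -3.33] M [-0.02  -0.023 -0.012] w 15.5 | az 0.06 txyz [-0.031 -4.875  0.028]
top 3780 [478.9 368.1 170.1] [460.  300.1 168.6] [509.1 394.4 171.6]
red 176 [522.1 374.2 140.7] [519.6 366.9 136.9] [524.6 382.5 143.1]
shank 239 [507.4 374.6 136.6] [500.  371.1 134.4] [514.8 378.5 138.5]
blue 1006 [507.8 300.1 156.2] [504.6 270.6 121.9] [511.  333.2 171.9]
lip 305 [507.8 322.7 122.8] [510.9 335.6 134.6]
```

```bash
python3 -m inch '[{"tx":-0.03,"ty":-1,"tz":0,"ax":0,"ay":0,"az":0,"jaw":0},{"tx":0,"ty":-1,"tz":0,"ax":0,"ay":0,"az":0,"jaw":0},{"tx":0,"ty":-1,"tz":0,"ax":0,"ay":0,"az":0,"jaw":0},{"tx":0,"ty":-1,"tz":0,"ax":0,"ay":0,"az":0,"jaw":0},{"tx":0,"ty":-0.9,"tz":0,"ax":0,"ay":0,"az":0,"jaw":0},{"tx":0,"ty":0,"tz":-0.2,"ax":0,"ay":0,"az":0,"jaw":0},{"tx":0,"ty":0,"tz":-0.2,"ax":0,"ay":0,"az":0,"jaw":0},{"tx":0,"ty":0,"tz":0,"ax":0,"ay":0,"az":0,"jaw":0},{"tx":0,"ty":0,"tz":0,"ax":0,"ay":0,"az":0,"jaw":0}]'; python3 -c "
from h import *
plan(573,150,197,-16.3)"
```

```text
t: 10.2
ee_pos: [572.5, 149.8, 200.7]
orientation: [3.11, -0.444, 0.0]
ft_force: [-0.5, 0.3, -1.8]
width: 15.7
t 10.2 pos [572.5 149.8 200.7] yaw -16.27 tilt [ 0. -0. -1.] F [-0.52  0.27 -1.84] M [-0.032 -0.012  0.046] w 15.7 | az 0.03 txyz [ 0.043 -0.029  0.373]
```

```bash
python3 -m inch '[{"tx":0,"ty":0,"tz":-0.08,"ax":0,"ay":0,"az":0,"jaw":0},{"tx":0,"ty":0,"tz":0,"ax":0,"ay":0,"az":0,"jaw":0}]'; python3 -c "
from h import *
plan(573,150,197,-16.3)"
python3 -m inch '[{"tx":0,"ty":0,"tz":-0.08,"ax":0,"ay":0,"az":0,"jaw":0},{"tx":0,"ty":0,"tz":0,"ax":0,"ay":0,"az":0,"jaw":0}]'; python3 -c "
from h import *
plan(573,150,197,-16.3)"
```

```text
t: 10.45
ee_pos: [572.6, 150.1, 201.5]
orientation: [-3.11, 0.444, -0.0]
ft_force: [0.5, 0.7, -2.6]
width: 15.8
t 10.45 pos [572.6 150.1 201.5] yaw -16.25 tilt [ 0.  0. -1.] F [ 0.46  0.7  -2.6 ] M [-0.048 -0.068 -0.037] w 15.8 | az 0.05 txyz [ 0.042 -0.004  0.453]
t: 10.7
ee_pos: [572.6, 150.2, 202.3]
orientation: [-3.11, 0.444, -0.0]
ft_force: [0.3, 0.3, -3.2]
width: 15.9
t 10.7 pos [572.6 150.2 202.3] yaw -16.25 tilt [ 0.  0. -1.] F [ 0.32  0.26 -3.19] M [-0.027 -0.048 -0.028] w 15.9 | az 0.05 txyz [0.044 0.003 0.535]
```

```bash
python3 -m inch '[{"tx":0,"ty":0,"tz":-0.06,"ax":0,"ay":0,"az":0,"jaw":0},{"tx":0,"ty":0,"tz":0,"ax":0,"ay":0,"az":0,"jaw":0}]'; python3 -c "
from h import *
plan(573,150,197,-16.3)"
python3 -m inch '[{"tx":0,"ty":0,"tz":-0.06,"ax":0,"ay":0,"az":0,"jaw":0},{"tx":0,"ty":0,"tz":0,"ax":0,"ay":0,"az":0,"jaw":0}]'; python3 -c "
from h import *
plan(573,150,197,-16.3)"
```

```text
t: 10.95
ee_pos: [572.6, 150.1, 202.9]
orientation: [-3.11, 0.444, -0.0]
ft_force: [0.0, -0.3, -1.9]
width: 15.5
t 10.95 pos [572.6 150.1 202.9] yaw -16.25 tilt [ 0.  0. -1.] F [ 0.05 -0.33 -1.85] M [-0.019 -0.06   0.064] w 15.5 | az 0.05 txyz [0.043 0.002 0.592]
t: 11.2
ee_pos: [572.6, 150.2, 203.6]
orientation: [-3.11, 0.444, -0.0]
ft_force: [0.1, -0.4, -2.7]
width: 16.1
t 11.2 pos [572.6 150.2 203.6] yaw -16.25 tilt [ 0.  0. -1.] F [ 0.08 -0.45 -2.71] M [-0.047 -0.075  0.046] w 16.1 | az 0.05 txyz [0.043 0.005 0.656]
```

```bash
python3 -m inch '[{"tx":0,"ty":0,"tz":-0.06,"ax":0,"ay":0,"az":0,"jaw":0},{"tx":0,"ty":0,"tz":0,"ax":0,"ay":0,"az":0,"jaw":0}]'; python3 -c "
from h import *
plan(573,150,197,-16.3)"
```

```text
t: 11.45
ee_pos: [572.5, 150.1, 204.1]
orientation: [3.11, -0.444, -0.0]
ft_force: [0.2, 0.3, -2.1]
width: 15.9
t 11.45 pos [572.5 150.1 204.1] yaw -16.24 tilt [-0. -0. -1.] F [ 0.25  0.32 -2.12] M [-0.074 -0.09   0.047] w 15.9 | az 0.06 txyz [ 0.049 -0.001  0.707]
```

```bash
python3 -m inch '[{"tx":0,"ty":0,"tz":-0.05,"ax":0,"ay":0,"az":0,"jaw":0},{"tx":0,"ty":0,"tz":0,"ax":0,"ay":0,"az":0,"jaw":0}]'; python3 -c "
from h import *
plan(573,150,197,-16.3)"
python3 -m inch '[{"tx":0,"ty":0,"tz":-0.05,"ax":0,"ay":0,"az":0,"jaw":0},{"tx":0,"ty":0,"tz":0,"ax":0,"ay":0,"az":0,"jaw":0}]'; python3 -c "
from h import *
plan(573,150,197,-16.3)"
```

```text
t: 11.7
ee_pos: [572.5, 150.2, 204.3]
orientation: [3.11, -0.444, -0.0]
ft_force: [-0.1, 1.6, -6.5]
width: 15.9
t 11.7 pos [572.5 150.2 204.3] yaw -16.24 tilt [-0. -0. -1.] F [-0.14  1.63 -6.47] M [-0.002 -0.174 -0.121] w 15.9 | az 0.06 txyz [0.055 0.003 0.732]
t: 11.95
ee_pos: [572.4, 150.2, 204.5]
orientation: [3.11, -0.444, -0.001]
ft_force: [1.8, 3.1, -10.6]
width: 15.8
t 11.95 pos [572.4 150.2 204.5] yaw -16.24 tilt [-0. -0. -1.] F [  1.84   3.1  -10.63] M [-0.022 -0.404 -0.081] w 15.8 | az 0.06 txyz [0.063 0.004 0.755]
```

```bash
python3 -m inch '[{"tx":0,"ty":0,"tz":-0.05,"ax":0,"ay":0,"az":0,"jaw":0},{"tx":0,"ty":0,"tz":0,"ax":0,"ay":0,"az":0,"jaw":0}]'; python3 -c "
from h import *
plan(573,150,197,-16.3)"
```

```text
t: 12.2
ee_pos: [572.3, 150.4, 204.9]
orientation: [-3.11, 0.444, 0.001]
ft_force: [2.9, 5.0, -14.6]
width: 15.7
t 12.2 pos [572.3 150.4 204.9] yaw -16.25 tilt [-0.001  0.    -1.   ] F [  2.88   5.02 -14.56] M [ 0.17  -0.632 -0.118] w 15.7 | az 0.05 txyz [0.074 0.019 0.786]
```

Contact came at TCP z ≈ 204.2, with a net load of about 12 N at the last step, which is below 16. I back off to the middle of the slot gap.

```bash
python3 -m inch '[{"tx":0,"ty":0,"tz":0.15,"ax":0,"ay":0,"az":0,"jaw":0},{"tx":0,"ty":0,"tz":0.1,"ax":0,"ay":0,"az":0,"jaw":0},{"tx":0,"ty":0,"tz":0,"ax":0,"ay":0,"az":0,"jaw":0}]'
python3 - <<'E'
from h import *
plan(573,150,203.1,-16.3)
im,d=snap('wrist');im2,d2=snap('side','s2.png')
cv2.imwrite('pics/s2c.png',cv2.resize(im2[160:320,190:350,::-1],None,fx=3.5,fy=3.5,interpolation=3))
H=cv2.cvtColor(im,cv2.COLOR_RGB2HSV)
s=np.zeros(d.shape,bool);s[0:300,150:500]=1
P,u,v=wpts(d,s);h=H[v,u]
ex=np.array([.9598,-.2807,0]);ey=np.array([.2807,.9598,0])
k=(h[:,0]>100)&(h[:,0]<125)&(h[:,1]>110)&(P[:,2]>80)&(P[:,2]<190)
Q=P[k];E=np.c_[Q@ex,Q@ey,Q[:,2]]
for lo,hi in((110,140),(160,190)):
    w=E[(E[:,2]>lo)&(E[:,2]<hi)];print(len(w),w.min(0).round(1),w.max(0).round(1),np.polyfit(w[:,1],w[:,2],1).round(3))
k=(h[:,1]>130)&((h[:,0]<8)|(h[:,0]>172))&(P[:,2]>100)&(abs(P@ex-522)<8);Q=P[k];print('red',len(Q),(Q@ex).mean(),(Q@ey).mean())
E
```

```text
t: 12.58
ee_pos: [572.8, 150.0, 203.7]
orientation: [-3.11, 0.444, -0.001]
ft_force: [0.0, 0.4, -3.6]
width: 16.1
t 12.57 pos [572.8 150.  203.7] yaw -16.25 tilt [ 0.001  0.    -1.   ] F [ 0.    0.39 -3.58] M [-0.025 -0.116  0.011] w 16.1 | az 0.05 txyz [ 0.018 -0.001  0.063]
210 [504.1 358.6 127.1] [510.3 384.3 139.6] [-2.30000e-02  1.37468e+02]
752 [503.4 317.  160. ] [511.  359.6 178.6] [-1.50000e-02  1.81918e+02]
red 237 521.3378316019574 358.79532747024376
```

View pics/s2c.png

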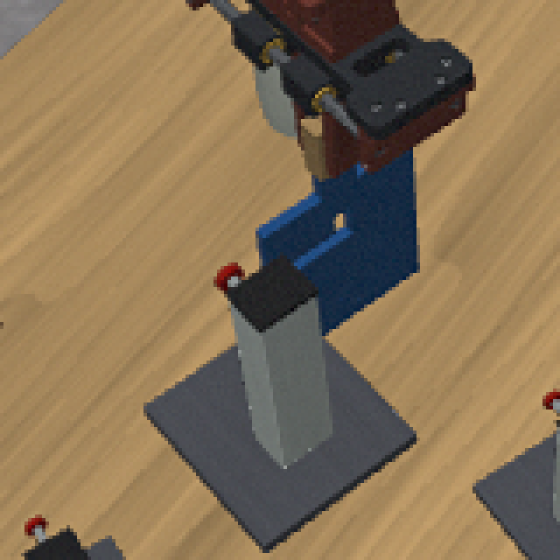

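The side crop shows the plate upright with its slot facing the peg. The lip is hidden behind the post near the red head at (230,275), and the pots are untouched. Next I check whether the plate turned in the grip when it touched the peg.

Run:
```python
from h import *
ex=np.array([.9598,-.2807,0]);ey=np.array([.2807,.9598,0]);o=get_obs()['ee_pos']
def f(im,d):
    H=cv2.cvtColor(im,cv2.COLOR_RGB2HSV);s=np.zeros(d.shape,bool);s[0:300,250:400]=1
    P,u,v=wpts(d,s);h=H[v,u];k=(h[:,0]>100)&(h[:,0]<125)&(h[:,1]>110);Q=P[k]-o;E=np.c_[Q@ex,Q@ey,Q[:,2]]
    for lo,hi,y0,y1 in((-85,-68,57,77),(-35,-15,15,50)):
        w=E[(E[:,2]>lo)&(E[:,2]<hi)&(E[:,1]>y0)&(E[:,1]<y1)];w=w[abs(w[:,0]-np.median(w[:,0]))<3];print(len(w),np.median(w,0).round(2),np.polyfit(w[:,1],w[:,2],1).round(4))
f(cv2.imread('pics/w2.png')[:,:,::-1],np.load('w2.npy'))
for _ in range(2):f(*snap('wrist'))
plan(573,150,203.1,-16.3)
```

```text
177 [ -0.43  67.09 -74.66] [-1.75000e-02 -7.34829e+01]
477 [ -0.42  32.91 -26.57] [-2.5000e-03 -2.6503e+01]
102 [ -0.48  62.44 -74.79] [ 5.00000e-03 -7.50954e+01]
476 [ -0.46  32.83 -26.77] [-3.10000e-03 -2.66748e+01]
101 [ -0.54  62.48 -74.89] [-1.30000e-03 -7.47982e+01]
474 [ -0.51  32.97 -26.93] [ 4.0000e-04 -2.6937e+01]
t 12.78 pos [572.7 150.1 203.4] yaw -16.25 tilt [ 0.  0. -1.] F [ 0.38 -0.6  -2.44] M [-0.06  -0.07   0.045] w 16.2 | az 0.05 txyz [0.034 0.    0.029]
```

```bash
python3 -m inch '[{"tx":0,"ty":-0.5,"tz":0.02,"ax":0,"ay":0,"az":0,"jaw":0},{"tx":0,"ty":-0.5,"tz":0,"ax":0,"ay":0,"az":0,"jaw":0},{"tx":0,"ty":-0.3,"tz":0,"ax":0,"ay":0,"az":0,"jaw":0},{"tx":0,"ty":0,"tz":0,"ax":0,"ay":0,"az":0,"jaw":0}]'; python3 -m inch '[{"tx":0,"ty":-0.4,"tz":0,"ax":0,"ay":0,"az":0,"jaw":0},{"tx":0,"ty":-0.3,"tz":0,"ax":0,"ay":0,"az":0,"jaw":0},{"tx":0,"ty":0,"tz":0,"ax":0,"ay":0,"az":0,"jaw":0}]';python3 -c "
from h import *
plan(573,150,203.1,-16.3)"
```

```text
t: 13.28
ee_pos: [576.2, 162.9, 202.8]
orientation: [3.11, -0.443, -0.0]
ft_force: [0.1, 1.1, -2.3]
width: 15.8
t: 13.65
ee_pos: [578.2, 169.6, 202.9]
orientation: [-3.11, 0.444, -0.0]
ft_force: [-0.1, -0.8, -3.9]
width: 16.2
t 13.65 pos [578.2 169.6 202.9] yaw -16.23 tilt [ 0.  0. -1.] F [-0.11 -0.82 -3.9 ] M [-0.086 -0.124  0.006] w 16.2 | az 0.07 txyz [ 0.047  2.027 -0.021]
```

```bash
python3 -m inch '[{"tx":0,"ty":-0.5,"tz":0,"ax":0,"ay":0,"az":0,"jaw":0},{"tx":0,"ty":-0.5,"tz":0,"ax":0,"ay":0,"az":0,"jaw":0},{"tx":0,"ty":-0.5,"tz":0,"ax":0,"ay":0,"az":0,"jaw":0},{"tx":0,"ty":0,"tz":0,"ax":0,"ay":0,"az":0,"jaw":0}]'; python3 -m inch '[{"tx":0,"ty":-0.5,"tz":0,"ax":0,"ay":0,"az":0,"jaw":0},{"tx":0,"ty":-0.5,"tz":0,"ax":0,"ay":0,"az":0,"jaw":0},{"tx":0,"ty":-0.5,"tz":0,"ax":0,"ay":0,"az":0,"jaw":0},{"tx":0,"ty":0,"tz":0,"ax":0,"ay":0,"az":0,"jaw":0}]';python3 -c "
from h import *
plan(573,150,203.1,-16.3)"
```

```text
t: 14.15
ee_pos: [582.5, 184.2, 202.9]
orientation: [-3.11, 0.443, -0.0]
ft_force: [-1.2, 0.0, -2.3]
width: 16.0
t: 14.65
ee_pos: [586.7, 198.6, 202.9]
orientation: [-3.11, 0.443, -0.0]
ft_force: [-0.0, -0.5, -2.4]
width: 15.7
t 14.65 pos [586.7 198.6 202.9] yaw -16.22 tilt [ 0.  0. -1.] F [-0.02 -0.48 -2.4 ] M [-0.064 -0.015  0.005] w 15.7 | az 0.08 txyz [ 0.052  5.045 -0.023]
```

```bash
python3 -m inch '[{"tx":0,"ty":-0.5,"tz":0,"ax":0,"ay":0,"az":0,"jaw":0},{"tx":0,"ty":-0.5,"tz":0,"ax":0,"ay":0,"az":0,"jaw":0},{"tx":0,"ty":-0.5,"tz":0,"ax":0,"ay":0,"az":0,"jaw":0},{"tx":0,"ty":-0.2,"tz":0,"ax":0,"ay":0,"az":0,"jaw":0},{"tx":0,"ty":0,"tz":0,"ax":0,"ay":0,"az":0,"jaw":0}]';python3 -c "
from h import *
plan(573,150,203.1,-16.3)"
python3 -m inch '[{"tx":0,"ty":-0.1,"tz":0,"ax":0,"ay":0,"az":0,"jaw":0},{"tx":0,"ty":0,"tz":0,"ax":0,"ay":0,"az":0,"jaw":0}]';python3 -c "
from h import *
plan(573,150,203.1,-16.3)"
```

```text
t: 15.28
ee_pos: [591.3, 214.6, 202.8]
orientation: [3.11, -0.443, -0.0]
ft_force: [0.3, -0.4, -2.4]
width: 15.9
t 15.28 pos [591.3 214.6 202.8] yaw -16.23 tilt [-0. -0. -1.] F [ 0.3  -0.35 -2.44] M [-0.012 -0.066  0.018] w 15.9 | az 0.07 txyz [ 0.057  6.715 -0.029]
t: 15.52
ee_pos: [591.6, 215.4, 202.9]
orientation: [3.11, -0.444, -0.0]
ft_force: [1.1, 1.0, -2.2]
width: 16.0
t 15.53 pos [591.6 215.4 202.9] yaw -16.25 tilt [-0. -0. -1.] F [ 1.09  0.98 -2.21] M [-0.03  -0.058 -0.032] w 16.0 | az 0.05 txyz [ 0.051  6.795 -0.024]
```

```bash
python3 -m inch '[{"tx":0,"ty":-0.1,"tz":0,"ax":0,"ay":0,"az":0,"jaw":0},{"tx":0,"ty":0,"tz":0,"ax":0,"ay":0,"az":0,"jaw":0}]';python3 -c "
from h import *
plan(573,150,203.1,-16.3)"
```

```text
t: 15.78
ee_pos: [591.9, 216.4, 202.9]
orientation: [-3.11, 0.444, -0.0]
ft_force: [-0.3, 0.9, -3.5]
width: 15.7
t 15.78 pos [591.9 216.4 202.9] yaw -16.25 tilt [ 0.  0. -1.] F [-0.27  0.89 -3.51] M [-0.013 -0.018 -0.023] w 15.7 | az 0.05 txyz [ 0.052  6.903 -0.019]
```

```bash
python3 -m inch '[{"tx":0,"ty":-0.1,"tz":0,"ax":0,"ay":0,"az":0,"jaw":0},{"tx":0,"ty":0,"tz":0,"ax":0,"ay":0,"az":0,"jaw":0}]';python3 -c "
from h import *
plan(573,150,203.1,-16.3)"
```

```text
t: 16.02
ee_pos: [592.2, 217.4, 202.9]
orientation: [-3.11, 0.444, -0.0]
ft_force: [0.5, -0.8, -2.0]
width: 15.9
t 16.02 pos [592.2 217.4 202.9] yaw -16.24 tilt [ 0.  0. -1.] F [ 0.5  -0.82 -2.02] M [-0.047 -0.059  0.012] w 15.9 | az 0.06 txyz [ 0.054  7.01  -0.021]
```

```bash
python3 -m inch '[{"tx":0,"ty":-0.08,"tz":0,"ax":0,"ay":0,"az":0,"jaw":0},{"tx":0,"ty":0,"tz":0,"ax":0,"ay":0,"az":0,"jaw":0}]';python3 -c "
from h import *
plan(573,150,203.1,-16.3)"
```

```text
t: 16.27
ee_pos: [592.4, 218.2, 202.9]
orientation: [-3.11, 0.444, -0.0]
ft_force: [0.6, -0.0, -2.8]
width: 15.7
t 16.27 pos [592.4 218.2 202.9] yaw -16.24 tilt [ 0.  0. -1.] F [ 0.59 -0.04 -2.81] M [-0.009 -0.05   0.005] w 15.7 | az 0.06 txyz [ 0.05   7.088 -0.023]
```

```bash
python3 -m inch '[{"tx":0,"ty":-0.06,"tz":0,"ax":0,"ay":0,"az":0,"jaw":0},{"tx":0,"ty":0,"tz":0,"ax":0,"ay":0,"az":0,"jaw":0}]';python3 -c "
from h import *
plan(573,150,203.1,-16.3)"
```

```text
t: 16.52
ee_pos: [592.6, 218.7, 202.9]
orientation: [-3.11, 0.444, -0.0]
ft_force: [0.2, -0.4, -2.5]
width: 15.8
t 16.52 pos [592.6 218.7 202.9] yaw -16.24 tilt [ 0.  0. -1.] F [ 0.2  -0.37 -2.51] M [-0.039 -0.122  0.028] w 15.8 | az 0.06 txyz [ 0.051  7.144 -0.023]
```

```bash
python3 -m inch '[{"tx":0,"ty":-0.06,"tz":0,"ax":0,"ay":0,"az":0,"jaw":0},{"tx":0,"ty":0,"tz":0,"ax":0,"ay":0,"az":0,"jaw":0}]';python3 -c "
from h import *
plan(573,150,203.1,-16.3)"
```

```text
t: 16.77
ee_pos: [592.7, 219.3, 202.9]
orientation: [-3.11, 0.444, -0.0]
ft_force: [-0.8, -0.3, -3.0]
width: 15.8
t 16.77 pos [592.7 219.3 202.9] yaw -16.24 tilt [ 0.  0. -1.] F [-0.79 -0.29 -2.99] M [-0.06  -0.057  0.031] w 15.8 | az 0.06 txyz [ 0.052  7.206 -0.022]
```

```bash
python3 -m inch '[{"tx":0,"ty":-0.05,"tz":0,"ax":0,"ay":0,"az":0,"jaw":0},{"tx":0,"ty":0,"tz":0,"ax":0,"ay":0,"az":0,"jaw":0}]';python3 -c "
from h import *
plan(573,150,203.1,-16.3)"
```

```text
t: 17.02
ee_pos: [592.9, 219.8, 202.9]
orientation: [-3.11, 0.444, -0.0]
ft_force: [-0.2, 0.5, -2.9]
width: 16.0
t 17.02 pos [592.9 219.8 202.9] yaw -16.25 tilt [ 0.  0. -1.] F [-0.19  0.5  -2.92] M [-0.027 -0.014 -0.003] w 16.0 | az 0.05 txyz [ 0.052  7.255 -0.022]
```

```bash
python3 -m inch '[{"tx":0,"ty":-0.05,"tz":0,"ax":0,"ay":0,"az":0,"jaw":0},{"tx":0,"ty":0,"tz":0,"ax":0,"ay":0,"az":0,"jaw":0}]';python3 -c "
from h import *
plan(573,150,203.1,-16.3)"
```

```text
t: 17.27
ee_pos: [593.0, 220.2, 202.9]
orientation: [3.11, -0.444, -0.0]
ft_force: [0.2, 0.1, -2.8]
width: 16.0
t 17.27 pos [593.  220.2 202.9] yaw -16.24 tilt [-0. -0. -1.] F [ 0.23  0.07 -2.77] M [-0.022 -0.065  0.004] w 16.0 | az 0.06 txyz [ 0.054  7.301 -0.024]
```

```bash
python3 -m inch '[{"tx":0,"ty":-0.06,"tz":0,"ax":0,"ay":0,"az":0,"jaw":0},{"tx":0,"ty":0,"tz":0,"ax":0,"ay":0,"az":0,"jaw":0}]';python3 -c "
from h import *
plan(573,150,203.1,-16.3)"
```

```text
t: 17.52
ee_pos: [593.0, 220.5, 202.8]
orientation: [3.109, -0.444, -0.0]
ft_force: [-1.2, -2.1, -1.9]
width: 15.9
t 17.52 pos [593.  220.5 202.8] yaw -16.24 tilt [-0.    -0.001 -1.   ] F [-1.2  -2.09 -1.86] M [-0.553  0.034  0.002] w 15.9 | az 0.06 txyz [ 0.057  7.332 -0.026]
```

```bash
python3 -m inch '[{"tx":0,"ty":-0.06,"tz":0,"ax":0,"ay":0,"az":0,"jaw":0},{"tx":0,"ty":0,"tz":0,"ax":0,"ay":0,"az":0,"jaw":0}]';python3 -c "
from h import *
plan(573,150,203.1,-16.3)"
```

```text
t: 17.77
ee_pos: [593.1, 220.8, 202.8]
orientation: [3.109, -0.443, -0.001]
ft_force: [-1.1, -4.9, -1.6]
width: 16.1
t 17.77 pos [593.1 220.8 202.8] yaw -16.24 tilt [-0.001 -0.001 -1.   ] F [-1.14 -4.88 -1.58] M [-1.181  0.169  0.008] w 16.1 | az 0.06 txyz [ 0.057  7.363 -0.03 ]
```

Wall contact came at about 378.0, at 5 N. I back off 2 mm into the centre of the leg and lower.

```bash
python3 -m inch '[{"tx":0,"ty":0.15,"tz":0,"ax":0,"ay":0,"az":0,"jaw":0},{"tx":0,"ty":0.15,"tz":0,"ax":0,"ay":0,"az":0,"jaw":0},{"tx":0,"ty":0,"tz":0.2,"ax":0,"ay":0,"az":0,"jaw":0},{"tx":0,"ty":0,"tz":0.2,"ax":0,"ay":0,"az":0,"jaw":0},{"tx":0,"ty":0,"tz":0.2,"ax":0,"ay":0,"az":0,"jaw":0},{"tx":0,"ty":0,"tz":0,"ax":0,"ay":0,"az":0,"jaw":0}]';python3 -c "
from h import *
plan(573,150,203.1,-16.3)"
```

```text
t: 18.52
ee_pos: [592.4, 218.5, 196.6]
orientation: [3.11, -0.444, -0.001]
ft_force: [-0.8, -0.8, -2.5]
width: 15.8
t 18.52 pos [592.4 218.5 196.6] yaw -16.24 tilt [-0. -0. -1.] F [-0.78 -0.82 -2.55] M [-0.011 -0.07   0.009] w 15.8 | az 0.06 txyz [ 0.067  7.122 -0.65 ]
```

```bash
python3 -m inch '[{"tx":0,"ty":0,"tz":0.2,"ax":0,"ay":0,"az":0,"jaw":0},{"tx":0,"ty":0,"tz":0.2,"ax":0,"ay":0,"az":0,"jaw":0},{"tx":0,"ty":0,"tz":0.2,"ax":0,"ay":0,"az":0,"jaw":0},{"tx":0,"ty":0,"tz":0.15,"ax":0,"ay":0,"az":0,"jaw":0},{"tx":0,"ty":0,"tz":0,"ax":0,"ay":0,"az":0,"jaw":0},{"tx":0,"ty":0,"tz":0,"ax":0,"ay":0,"az":0,"jaw":0}]';python3 -c "
from h import *
plan(573,150,203.1,-16.3)"
```

```text
t: 19.27
ee_pos: [592.5, 218.5, 189.4]
orientation: [-3.11, 0.444, -0.0]
ft_force: [-0.1, -0.9, -2.3]
width: 15.8
t 19.27 pos [592.5 218.5 189.4] yaw -16.25 tilt [ 0.  0. -1.] F [-0.1  -0.88 -2.33] M [-0.    -0.061 -0.016] w 15.8 | az 0.05 txyz [ 0.05   7.124 -1.367]
```

Free down the leg. Small steps to seating follow (expected at z ≈ 187.2).

```bash
python3 -m inch '[{"tx":0,"ty":0,"tz":0.1,"ax":0,"ay":0,"az":0,"jaw":0},{"tx":0,"ty":0,"tz":0.05,"ax":0,"ay":0,"az":0,"jaw":0},{"tx":0,"ty":0,"tz":0,"ax":0,"ay":0,"az":0,"jaw":0},{"tx":0,"ty":0,"tz":0,"ax":0,"ay":0,"az":0,"jaw":0}]'
```

```text
t: 19.77
ee_pos: [592.5, 218.5, 187.9]
orientation: [-3.11, 0.444, -0.0]
ft_force: [-0.6, -0.4, -2.8]
width: 15.8
```

```bash
python3 -m inch '[{"tx":0,"ty":0,"tz":0.05,"ax":0,"ay":0,"az":0,"jaw":0},{"tx":0,"ty":0,"tz":0,"ax":0,"ay":0,"az":0,"jaw":0}]'
```

```text
t: 20.02
ee_pos: [592.5, 218.5, 187.3]
orientation: [3.11, -0.444, -0.0]
ft_force: [-0.3, -0.8, -2.5]
width: 16.2
```

```bash
python3 -m inch '[{"tx":0,"ty":0,"tz":0.05,"ax":0,"ay":0,"az":0,"jaw":0},{"tx":0,"ty":0,"tz":0,"ax":0,"ay":0,"az":0,"jaw":0}]'
```

```text
t: 20.27
ee_pos: [592.5, 218.6, 187.0]
orientation: [-3.11, 0.444, -0.0]
ft_force: [0.0, -0.5, -2.2]
width: 15.9
```

```bash
python3 -m inch '[{"tx":0,"ty":0,"tz":0.05,"ax":0,"ay":0,"az":0,"jaw":0},{"tx":0,"ty":0,"tz":0,"ax":0,"ay":0,"az":0,"jaw":0}]'
```

```text
t: 20.52
ee_pos: [592.6, 218.5, 186.8]
orientation: [-3.11, 0.444, -0.0]
ft_force: [-1.3, -0.7, 2.8]
width: 15.8
```

```bash
python3 -c "
from h import *
plan(592.5,218.5,187,-16.3)"
```

```text
t 20.52 pos [592.6 218.5 186.8] yaw -16.24 tilt [ 0.  0. -1.] F [-1.34 -0.69  2.76] M [-0.112  0.239  0.02 ] w 15.8 | az 0.06 txyz [-0.004  0.006 -0.022]
```

Seated at z ≈ 186.9, against 187.15 predicted, and the peg now carries the weight. Releasing.

```bash
python3 -m inch '[{"tx":0,"ty":0,"tz":-0.03,"ax":0,"ay":0,"az":0,"jaw":0},{"tx":0,"ty":0,"tz":0,"ax":0,"ay":0,"az":0,"jaw":0.2},{"tx":0,"ty":0,"tz":0,"ax":0,"ay":0,"az":0,"jaw":0.23},{"tx":0,"ty":0,"tz":0,"ax":0,"ay":0,"az":0,"jaw":0.26},{"tx":0,"ty":0,"tz":0,"ax":0,"ay":0,"az":0,"jaw":0.3},{"tx":0,"ty":0,"tz":0,"ax":0,"ay":0,"az":0,"jaw":0.4},{"tx":0,"ty":0,"tz":0,"ax":0,"ay":0,"az":0,"jaw":0.5},{"tx":0,"ty":0,"tz":0,"ax":0,"ay":0,"az":0,"jaw":0.5},{"tx":0,"ty":0,"tz":0,"ax":0,"ay":0,"az":0,"jaw":0.5}]'
python3 - <<'E'
from h import *
plan(592.5,218.5,187,-16.3)
im,d=snap('wrist');i2,_=snap('side')
a=cv2.resize(im[20:320,170:470],(400,400),interpolation=3);b=cv2.resize(i2[150:320,180:350],(400,400),interpolation=3)
cv2.imwrite('pics/rel.png',np.hstack([a,b])[:,:,::-1])
E
```

```text
t: 21.65
ee_pos: [592.5, 218.5, 186.7]
orientation: [-3.11, 0.444, -0.0]
ft_force: [0.0, -0.5, -0.3]
width: 43.9
t 21.65 pos [592.5 218.5 186.7] yaw -16.25 tilt [ 0.  0. -1.] F [ 0.03 -0.46 -0.34] M [-0.066 -0.087  0.014] w 43.9 | az 0.05 txyz [ 0.001 -0.001 -0.031]
```

View pics/rel.png

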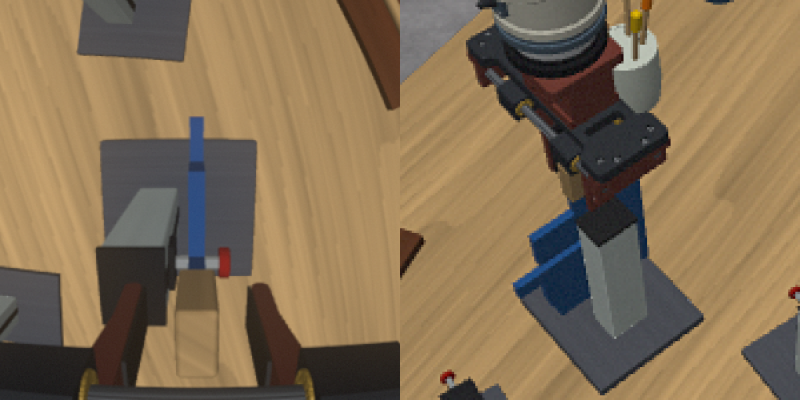

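Jaws are open with no contact force. The left picture shows the grip (195,320) free between the fingers, and the plate hanging upright on the shank, between the clamp and the red head (225,262). I retract straight up and check for stillness.

```bash
python3 -m inch '[{"tx":0,"ty":0,"tz":-0.5,"ax":0,"ay":0,"az":0,"jaw":0.5},{"tx":0,"ty":0,"tz":-1.5,"ax":0,"ay":0,"az":0,"jaw":0.5},{"tx":0,"ty":0,"tz":-2,"ax":0,"ay":0,"az":0,"jaw":0.5},{"tx":0,"ty":0,"tz":-3,"ax":0,"ay":0,"az":0,"jaw":0.5},{"tx":0,"ty":0,"tz":-3,"ax":0,"ay":0,"az":0,"jaw":0.5},{"tx":0,"ty":0,"tz":-2,"ax":0,"ay":0,"az":0,"jaw":0.5},{"tx":0,"ty":2,"tz":0,"ax":0,"ay":0,"az":0,"jaw":0.5},{"tx":0,"ty":4,"tz":0,"ax":0,"ay":0,"az":0,"jaw":0.5},{"tx":0,"ty":4,"tz":0,"ax":0,"ay":0,"az":0,"jaw":0.5},{"tx":0,"ty":4,"tz":0,"ax":0,"ay":0,"az":0,"jaw":0.5},{"tx":0,"ty":0,"tz":0,"ax":0,"ay":0,"az":0,"jaw":0.5},{"tx":0,"ty":0,"tz":0,"ax":0,"ay":0,"az":0,"jaw":0.5}]'
python3 - <<'E'
from h import *
plan(592.5,218.5,187,-16.3)
ex=np.array([.9598,-.2807,0]);ey=np.array([.2807,.9598,0])
im,d=snap('wrist');i2,d2=snap('side')
def blue(im,P,u,v):
    h=cv2.cvtColor(im,cv2.COLOR_RGB2HSV)[v,u];k=(h[:,0]>100)&(h[:,0]<125)&(h[:,1]>110)&(np.hypot(P[:,0]-595,P[:,1]-219)<100)&(P[:,2]>20);Q=P[k];return np.c_[Q@ex,Q@ey,Q[:,2]]
for n,i,p in(('w',im,wpts(d,d>0)),('s',i2,pts('side',d2))):
    E=blue(i,*p);print(n,len(E),E.min(0).round(1),E.max(0).round(1))
    for y0,y1,z0,z1 in((432,453,80,130),(392,428,120,170)):
        w=E[(E[:,1]>y0)&(E[:,1]<y1)&(E[:,2]>z0)&(E[:,2]<z1)]
        if len(w)>5:print(' ',len(w),np.median(w,0).round(1),'slope',np.polyfit(w[:,1],w[:,2],1)[0].round(4))
i3,_=snap('side');print('motion',np.abs(i3.astype(int)-i2)[150:330,180:350].mean())
a=cv2.resize(im[60:360,170:470],(400,400),interpolation=3);b=cv2.resize(i3[170:320,190:340],(400,400),interpolation=3)
cv2.imwrite('pics/end.png',np.hstack([a,b])[:,:,::-1])
E
```

```text
t: 23.25
ee_pos: [553.0, 83.7, 306.4]
orientation: [-3.11, 0.445, 0.001]
ft_force: [-0.3, 0.8, -0.2]
width: 43.9
t 23.25 pos [553.   83.7 306.4] yaw -16.3 tilt [-0.  0. -1.] F [-0.27  0.77 -0.17] M [-0.013 -0.052 -0.021] w 43.9 | az 0.0 txyz [ 8.0000e-03 -1.4047e+01  1.1943e+01]
w 432 [503.6 321.8 157.7] [510.7 426.3 162.8]
  105 [506.6 418.2 159.9] slope -0.0445
s 1128 [491.8 322.7  27.6] [513.3 458.2 173.9]
  79 [504.8 441.9 107.6] slope 0.0763
  229 [504.5 410.7 145.3] slope -0.0734
motion 1.6687690631808278
```

View pics/end.png

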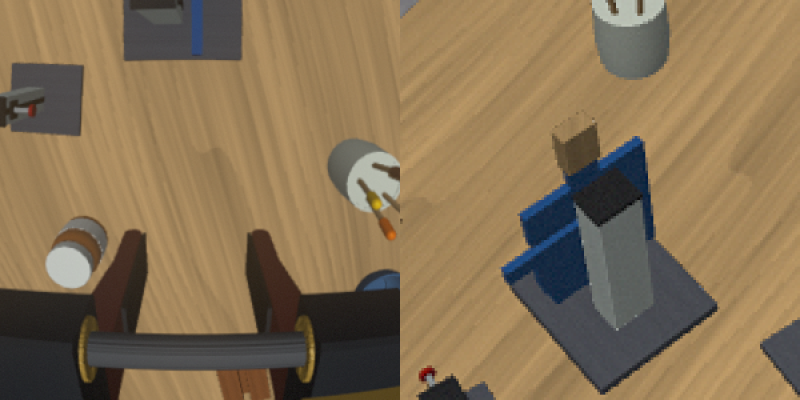

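The side crop shows the template hanging upright behind the post, with its top edges parallel to the base edge. I make one numeric check of straightness and stillness before handing in.

```bash
python3 - <<'E'
from h import *
ex=np.array([.9598,-.2807,0]);ey=np.array([.2807,.9598,0])
im,d=snap('wrist');P,u,v=wpts(d,d>0);h=cv2.cvtColor(im,cv2.COLOR_RGB2HSV)[v,u]
k=(h[:,0]>100)&(h[:,0]<125)&(h[:,1]>110)&(np.hypot(P[:,0]-595,P[:,1]-219)<100)&(P[:,2]>150);E=np.c_[P@ex,P@ey,P[:,2]][k]
print('pitch z/y deg',np.degrees(np.polyfit(E[:,1],E[:,2],1)[0]),'yaw x/y deg',np.degrees(np.polyfit(E[:,1],E[:,0],1)[0]),E.mean(0))
E
python3 -m inch '[{"tx":0,"ty":0,"tz":0,"ax":0,"ay":0,"az":0,"jaw":0.5},{"tx":0,"ty":0,"tz":0,"ax":0,"ay":0,"az":0,"jaw":0.5},{"tx":0,"ty":0,"tz":0,"ax":0,"ay":0,"az":0,"jaw":0.5},{"tx":0,"ty":0,"tz":0,"ax":0,"ay":0,"az":0,"jaw":0.5},{"tx":0,"ty":0,"tz":0,"ax":0,"ay":0,"az":0,"jaw":0.5},{"tx":0,"ty":0,"tz":0,"ax":0,"ay":0,"az":0,"jaw":0.5},{"tx":0,"ty":0,"tz":0,"ax":0,"ay":0,"az":0,"jaw":0.5},{"tx":0,"ty":0,"tz":0,"ax":0,"ay":0,"az":0,"jaw":0.5}]'
python3 - <<'E'
from h import *
ex=np.array([.9598,-.2807,0]);ey=np.array([.2807,.9598,0])
im,d=snap('wrist');P,u,v=wpts(d,d>0);h=cv2.cvtColor(im,cv2.COLOR_RGB2HSV)[v,u]
k=(h[:,0]>100)&(h[:,0]<125)&(h[:,1]>110)&(np.hypot(P[:,0]-595,P[:,1]-219)<100)&(P[:,2]>150);E=np.c_[P@ex,P@ey,P[:,2]][k]
print('pitch',np.degrees(np.polyfit(E[:,1],E[:,2],1)[0]),'yaw',np.degrees(np.polyfit(E[:,1],E[:,0],1)[0]),E.mean(0))
print(ctrl.close_job())
E
```

```text
pitch z/y deg -0.2636361272747271 yaw x/y deg -0.12107293312253167 [507.081037   358.48798859 160.40346195]
t: 24.45
ee_pos: [553.3, 84.1, 306.7]
orientation: [-3.11, 0.444, -0.0]
ft_force: [0.5, 0.4, -0.6]
width: 43.7
pitch -0.28779677415916605 yaw -0.04863568695611457 [506.92217714 362.58462247 160.3342583 ]
the job is handed in; nothing more can be done
None
```

The template now hangs by its slot on the peg of the largest rack, and I handed the job in at about 24.5 s of the 56 s allowed.

- **Finding the peg:** I felt for it from below with the lip. Contact put the peg axis about 132 mm up. The highest net load was about 12 N against the 16 N limit.
- **Seating:** I slid the slot over the peg until it touched the closed wall at about 5 N, backed off 2 mm and lowered. It seated at TCP z 186.9 mm against 187.15 mm predicted, so the peg should be fully home.
- **Last checks:** After release the wrist camera measured pitch −0.3° and yaw about −0.1°. A second look 1 s later gave the same angles and height. The gripper was clear with no contact force. The pots, jar and bowl were not touched.
- **Disagreements:** The closed wall came about 1.3 mm later than vision predicted, within the calibration error. In the check after I backed the gripper away, the side camera's depth slopes were scattered: about +4.4° on the lip and −4.2° on the upper edge. Few pixels were visible, so I relied on the wrist camera for straightness.

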